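Push the loaded board carrier to the inspection station

ROBOT

A 7-joint arm with a two-finger parallel gripper is mounted at the origin on the work surface. World frame = base frame: x ahead of the robot, y to its left, z up, the work surface at z = 0. Lengths are in m, angles in rad, forces in N, time in s.
With the tool pointing down it reaches from about 0.35 to 0.9 m from the base axis. Payload 8.1 kg.
Tool frame: the origin (TCP) lies on the centre line of the jaws, within the pads' length; the fingertips stand 14 mm ahead of it and the grasp point (between the pads) lies 5 mm behind it; z points along the fingers, y is the line along which they close (so a half turn about z gives the same grasp; the last joint's range is limited). The gripper opens to 92 mm and grips with 3 to 60 N. Pads are 19 mm wide; open, the fingers measure 130 mm over their backs; the gripper's body (75 mm by 190 mm) begins 47 mm behind the grasp point.
Start: joints at [-0.103, 0.434, 0.025, 1.573, -0.012, 1.134, -0.075], TCP at [0.625, -0, 0.241] pointing down, gripper open.
Joint ranges: [-2.62, 2.62], [-0.44, 2.09], [-1.27, 1.32], [0.08, 2.57], [-1.32, 4.46], [0.12, 2], [-2.74, 2.74]. Speed limits (rad/s): [2.22, 2.22, 3.01, 3.01, 3.14, 3.14, 3.14].

INTERFACE

Orientations are given as [roll, pitch, yaw] about the fixed x, y, z axes, in that order (R = Rz(yaw) Ry(pitch) Rx(roll)).
In Python, from station import * gives the robot as it stands. The module is installed in compiled form; this text tells all that it offers.
- The arm moves only by the tool step_arm, never from a script. Its argument "increments" is a list of rows, each a list of 4 numbers: the shift along the tool's x, y, z in m, then the turn about the tool's z in rad. In form: [[dx, dy, dz, twist], ...]. A call has 1 to 12 rows; each row shifts and turns the commanded pose from where the row before left it, along the tool's axes as they then stand; what a row does not reach is not made up. A row lasts 1/12 s, in which the tool goes at most 41.7 mm and 7.16 degrees, less where a joint would pass 70% of its speed; a pose out of reach is approached as far as the arm can. A call is refused whole if a number of a shift passes 0.0417 or a number of a turn 0.125, either way. A call with a gripper value outside its range is refused whole. "jaw" is the closure, from 0 (fully open) to 1 (shut), set as the call begins (left out, the last holds). The fingers move at their own pace and stop on an object; "grip_force" is the grip in N (left out, the last holds). Time passes only in rows, so rows that do not move let the fingers close. It gives the time, the measured TCP pose, the force, the opening and the grip force at its end, in the units of the state.
- get_obs(): the state, without advancing time (a new reading comes with each control period).
- camera(name): name is "scene" or "side" or "wrist"; returns (picture, depth): 400x640x3 uint8, red, green, blue; 400x640 float32, m along the optical axis (not along the pixel's ray), 0 where there is no reading.
- camera_info(name): a dict with "K" (3x3 intrinsics, pixels), "k1" (the pictures are not rectified: a ray, as slopes to the right and down, at radius r is drawn at 1 + k1 r^2 times it, then the intrinsics apply), "rvec" (rotation vector, rad) and "tvec" (3), from world to camera coordinates, as OpenCV has them. Camera axes: x right, y down, z forward; pixel columns grow to the right and rows downward; lengths in m; the calibration is good to about 2 mm. A picture is of the moment at which its call begins: read the wrist's pose just before it. camera_info takes no time and is no camera call; for the wrist camera it gives the pose at the moment of the call.
- sign_off(): hands the job in; it is judged then, once.
The state is a dict: "t": time; "q": joint angles; "qvel": joint speeds; "joint_torque": joint torques, N m; "tcp_pos": TCP position; "tool_rot": TCP orientation; "wrist_force": force on the tool from outside, world axes, zero at the start; "moment": the same for the moment, N m; "gripper_width": finger opening in m; "grasp_force": force on a finger pad.
Only numpy, scipy, OpenCV 4.12 (cv2) and the standard library are available. Lean on these libraries where they do the work, as an engineer would, in place of code of your own. Each camera call takes 0.05 s, during which the arm holds its last target. There are 200 camera calls.

TASK

Two board carriers stand on parallel rail slides. Push the carrier that holds the circuit board along its rail to the next station, the first steel marker block ahead of it, so that its steel pointer stands beside that block and the carrier clicks into the station's detent. Leave the empty carrier where it stands.

Things in the scene. Friction and masses are not known exactly. Their poses are not given: they have to be found in the camera images.
- board_carrier: Carrier to push: black plate, 80 mm wide (x), 150 mm long (y, along its rail), 8 thick, holding a green circuit board; parts reach 30 mm above the origin. Origin: centre of its underside, 22 above the table. It only slides along its rail; +y is ahead (within 6 deg of world +y). Steel pointer on its -x edge at y=0. Sliding takes 2 N, a detent rib up to 10 N; it stays where left.
- board_carrier_plate (a point): Top centre of its aluminium push plate, 50 mm wide (x), 10 mm thick (y), upright across the carrier's trailing end: 68 mm behind the origin (-y), 58 above it, 80 above the table. Carrier's axes. 30 mm gap between it and the board; 2 mm of black plate behind it, then rail up to 21 and an end stop up to 28 above the table: room for closed fingers.
- rail_a_station (a point): Target: top centre of the steel marker block (12 mm along the rail, top 38 above the table) on the rail's -x flange at mid-length; y ahead along the rail. Reached when the carrier's origin has this point's y (its x is then +50 mm). It starts 80 to 150 mm short. Detent ribs 13 before and after hold the carrier within 5 of it. A like block 130 mm further on is the outfeed: too far.
- empty_carrier: Bystander: a like carrier with push plate but no circuit board, on a like rail slide about 175 to 230 mm nearer to or farther from the robot than the board carrier's (either can be the nearer). Origin and axes as the board carrier's. It slides as easily and must stay where it is.

How it is judged:
At the end, for the whole second after the job is handed in: The board carrier rests at the first station, its origin within 10 mm of the marker block along the rail, and the empty carrier is within 15 mm of where it stood at the start (y of board_carrier in the frame of rail_a_station between -0.01 and 0.01 m and linear speed of board_carrier below 0.01 m/s and distance of empty_carrier from where it was at the start of the episode below 0.015 m); the robot touches nothing.
It fails at once if the empty carrier is pushed more than 15 mm from its place (distance of empty_carrier from where it was at the start of the episode above 0.015 m).
It also fails if it takes over 30 s, if anything falls off the work surface, if the arm or the gripper's body presses on something with over 40 N, if the wrist force passes 120 N, or if a joint passes its speed limit or range.

## Working session

There is one attempt and no reset: what is moved stays moved. The work goes in short steps, Python scripts to look and compute and a tool call to move; the robot and the scene stay as the last step left them, time stands still between calls to the robot, and variables do not carry over. Pictures are saved under pics/ and viewed, at most 10 in all, crops included, and the job is handed in when it is done.

Besides the shell and the picture viewer there is one more tool, called after "Request:" in YAML: its name, and indented under it one key for each argument. step_arm: Moves the arm, as the interface text tells. Its arguments: {"type":"object","properties":{"increments":{"type":"array"},"jaw":{"type":"number"},"grip_force":{"type":"number"}},"required":["increments"]}

```bash
mkdir -p pics; cat > h.py <<'E'
from station import *
import numpy as np, cv2
def pts(name):
    i=camera_info(name); im,d=camera(name)
    K=np.array(i['K'],float); k1=float(i['k1'])
    v,u=np.mgrid[0:400,0:640].astype(np.float64)
    p=cv2.undistortPoints(np.stack([u.ravel(),v.ravel()],1)[:,None],K,np.array([k1,0,0,0.])).reshape(400,640,2)
    R=cv2.Rodrigues(np.array(i['rvec'],float))[0]; t=np.array(i['tvec'],float).ravel()
    c=np.dstack([p,np.ones((400,640))])*d[...,None]
    w=(c-t)@R; w[d==0]=np.nan
    return im,d,w
E
python3 - <<'E'
from h import *
o=get_obs();print(o['tcp_pos'],o['tool_rot'],o['t'])
for n in ('scene','side','wrist'):
    im,d,w=pts(n); np.savez('pics/%s.npz'%n,im=im,w=w)
    cv2.imwrite(f'pics/{n}.png',im[...,::-1])
E
```

```text
[ 6.24506648e-01 -7.97065106e-05  2.39936057e-01] [-3.13999650e+00  1.80817929e-04  1.57075023e+00] 0.0
```

View pics/scene.png

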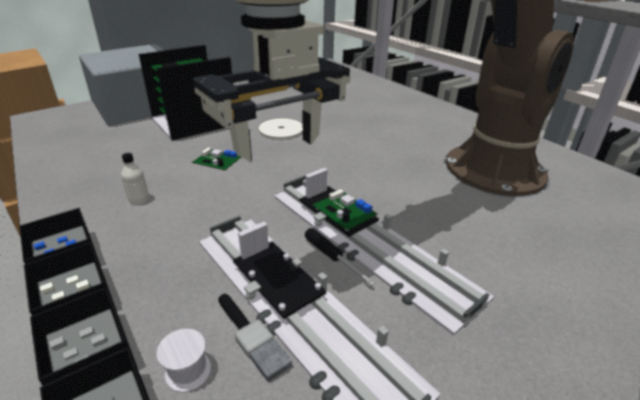

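View pics/side.png

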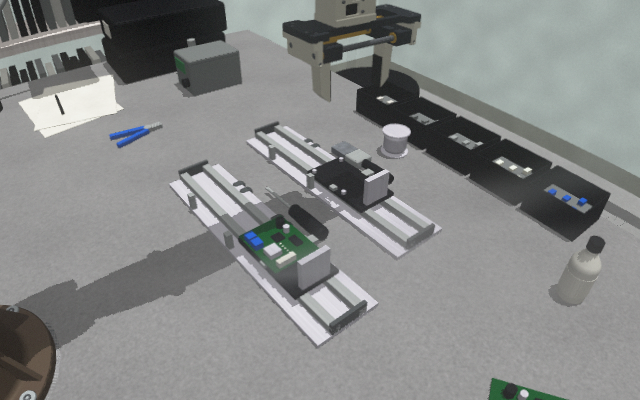

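The scene view shows the board carrier on the rail nearer the robot. Its plate is at about (316,180), with marker blocks at (387,224) and (443,257). The side view has the plate at (314,265) and blocks at (228,240) and (192,200). The empty carrier is on the farther rail, with its plate at (253,237) in scene and (375,187) in side.

```bash
python3 - <<'E'
import numpy as np,cv2
for n,boxes in (('scene',dict(plate=(300,165,332,198),b1=(380,212,394,236),b2=(437,248,450,268),eplate=(235,218,272,258),eb=(376,325,388,346))),
 ('side',dict(plate=(295,245,332,292),b1=(222,230,234,250),b2=(187,190,197,210),eplate=(360,168,392,205)))):
    z=np.load(f'pics/{n}.npz');w=z['w'];im=z['im'].astype(int)
    print(n,'nan',np.isnan(w).mean())
    for k,(a,b,c,d) in boxes.items():
        p=w[b:d,a:c].reshape(-1,3);p=p[~np.isnan(p[:,0])]
        lo,hi=((.058,.09) if 'plate' in k else (.030,.045))
        if len(p)==0: continue
        m=(p[:,2]>lo)&(p[:,2]<hi);q=p[m]
        if len(q): print(k,len(q),'min',q.min(0).round(4),'max',q.max(0).round(4),'med',np.median(q,0).round(4))
        if 'plate' in k and len(q):
            t=q[q[:,2]>.076]; print('  top',len(t),t.min(0).round(4),t.max(0).round(4),t.mean(0).round(4))
            print('  facefit dy/dx',np.polyfit(q[:,0],q[:,1],1).round(4))
    # green board
    h=cv2.cvtColor(z['im'],cv2.COLOR_RGB2HSV)
    m=(h[...,0]>45)&(h[...,0]<80)&(h[...,1]>120)&(w[...,2]>.025)&(w[...,2]<.06)&(w[...,0]>.3)&(abs(w[...,1])<.3)
    q=w[m]; 
    if len(q):
        print('green',len(q),q.min(0).round(3),q.max(0).round(3), [[round(float(x),3) for x in r] for r in cv2.boxPoints(cv2.minAreaRect(q[:,:2].astype(np.float32)))])
E
```

```text
scene nan 0.00400390625
plate 260 min [ 0.4438 -0.1305  0.0581] max [ 0.4938 -0.1163  0.0811] med [ 0.4713 -0.1205  0.0721]
  top 91 [ 0.4438 -0.1305  0.0762] [ 0.4938 -0.1171  0.0811] [ 0.4699 -0.1231  0.079 ]
  facefit dy/dx [ 0.027  -0.1339]
b1 45 min [0.4021 0.0212 0.0302] max [0.4136 0.0332 0.039 ] med [0.4102 0.0284 0.0368]
b2 60 min [0.3936 0.15   0.0301] max [0.4054 0.1621 0.0404] med [0.4022 0.1569 0.0373]
eplate 415 min [ 0.635  -0.0391  0.058 ] max [ 0.6854 -0.0255  0.0812] med [ 0.6619 -0.0292  0.0726]
  top 159 [ 0.635  -0.0391  0.076 ] [ 0.685  -0.0265  0.0812] [ 0.661  -0.0319  0.0791]
  facefit dy/dx [ 0.0377 -0.055 ]
eb 82 min [0.5912 0.2079 0.0301] max [0.6014 0.2207 0.0401] med [0.5979 0.2153 0.0373]
green 728 [ 0.424 -0.289  0.028] [0.982 0.07  0.052] [[0.422, 0.028], [0.45, -0.33], [1.002, -0.286], [0.973, 0.072]]
side nan 0.00387890625
plate 585 min [ 0.44   -0.1342  0.058 ] max [ 0.4905 -0.1202  0.0831] med [ 0.4631 -0.1306  0.0752]
  top 279 [ 0.44   -0.1342  0.0761] [ 0.4905 -0.1202  0.0831] [ 0.4645 -0.1281  0.0803]
  facefit dy/dx [ 0.0414 -0.1488]
b1 69 min [0.4008 0.0164 0.03  ] max [0.4114 0.0301 0.0405] med [0.4053 0.0211 0.0371]
b2 58 min [0.3922 0.1457 0.0302] max [0.4035 0.1594 0.0414] med [0.3971 0.1493 0.0378]
eplate 364 min [ 0.632  -0.0427  0.0583] max [ 0.6835 -0.0297  0.0829] med [ 0.6536 -0.0395  0.0741]
  top 157 [ 0.6324 -0.0421  0.076 ] [ 0.6829 -0.0297  0.0829] [ 0.6558 -0.0371  0.0801]
  facefit dy/dx [ 0.0128 -0.0469]
green 287 [ 0.42  -0.048  0.038] [ 0.5   -0.005  0.042] [[0.416, -0.04], [0.5, -0.049], [0.504, -0.011], [0.42, -0.002]]
```

```bash
python3 - <<'E'
import cv2
a=cv2.imread('pics/scene.png')[160:340,240:500];b=cv2.imread('pics/side.png')[150:350,160:390]
cv2.imwrite('pics/c1.png',cv2.resize(a,None,fx=3,fy=3))
cv2.imwrite('pics/c2.png',cv2.resize(b,None,fx=3,fy=3)[:600])
E
```

```text
(no output)
```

View pics/c1.png

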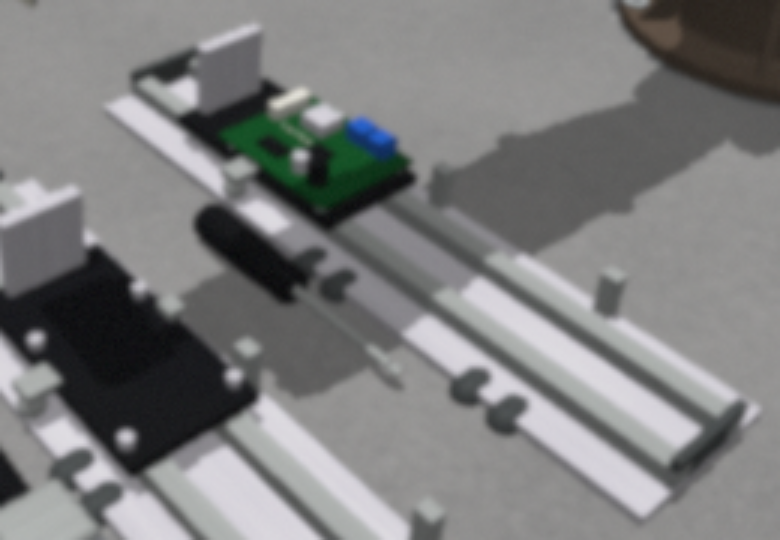

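View pics/c2.png

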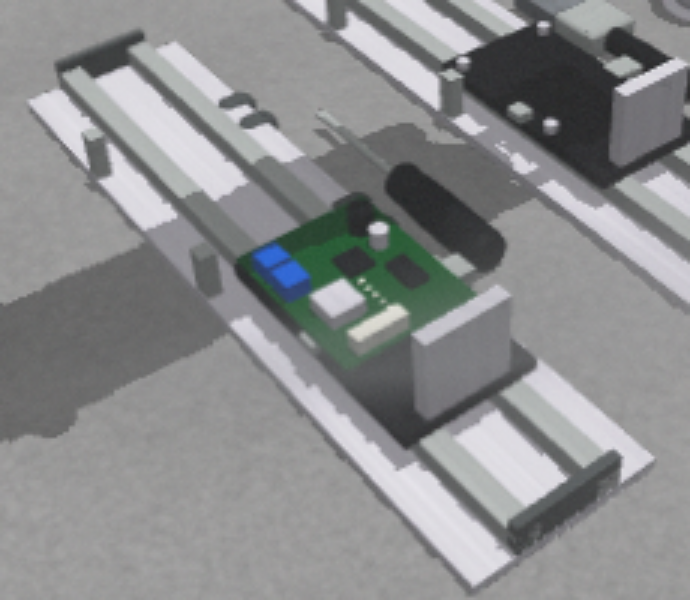

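The crops confirm that the block at about (205,270) in the side crop is the first one ahead, and the board carrier is short of it. The rail yaw is about +0.066 rad, the travel needed is about 86 mm, and the plate's top centre is near (0.467, -0.1255). I'll close the jaws and move behind the plate at height.

Request:
step_arm:
  increments:
    - [0,0,0,-0.066]
    - [-0.018,-0.02,0,0]
    - [-0.018,-0.021,0,0]
    - [-0.018,-0.021,0,0]
    - [-0.018,-0.021,0,0]
    - [-0.018,-0.021,0,0]
    - [-0.018,-0.021,0,0]
    - [-0.018,-0.021,0,0]
    - [-0.018,-0.02,0,0]
    - [0,0,0,0]
    - [0,0,0,0]
    - [0,0,0,0]
  jaw: 1
  grip_force: 20

```text
t: 1.15
tcp_pos: [0.4693, -0.1542, 0.2408]
tool_rot: [3.141, -0.0, 1.637]
wrist_force: [0.4, -0.5, 0.8]
gripper_width: 0.0166
grasp_force: 0.0
```

Request:
step_arm:
  increments:
    - [-0.004,0,0.02,0]
    - [0,0,0.02,0]
    - [0,0,0.02,0]
    - [0,0,0.02,0]
    - [0,0,0.02,0]
    - [0,0,0.02,0]
    - [0,0,0.02,0]
    - [0,0,0.02,0]
    - [0,0,0.02,0]
    - [0,0,0,0]
    - [0,0,0,0]
    - [0,0,0,0]

```text
t: 2.15
tcp_pos: [0.4701, -0.1581, 0.0614]
tool_rot: [3.141, -0.0, 1.638]
wrist_force: [0.4, -0.2, 0.8]
gripper_width: 0.0005
grasp_force: 0.0
```

Request:
step_arm:
  increments:
    - [0.004,0,0,0]
    - [0.004,0,0,0]
    - [0.003,0,0,0]
    - [0.003,0,0,0]
    - [0.003,0,0,0]
    - [0.003,0,0,0]
    - [0.003,0,0,0]
    - [0.003,0,0,0]
    - [0.003,0,0,0]
    - [0.003,0,0,0]
    - [0.003,0,0,0]
    - [0.003,0,0,0]

```text
t: 3.15
tcp_pos: [0.4667, -0.1205, 0.0608]
tool_rot: [3.141, 0.0, 1.637]
wrist_force: [0.9, -0.6, 0.8]
gripper_width: 0.0006
grasp_force: 0.9
```

Request:
step_arm:
  increments:
    - [0.003,0,0,0]
    - [0.003,0,0,0]
    - [0.003,0,0,0]
    - [0.003,0,0,0]
    - [0.003,0,0,0]
    - [0.003,0,0,0]
    - [0.003,0,0,0]
    - [0.003,0,0,0]
    - [0.003,0,0,0]
    - [0.003,0,0,0]
    - [0,0,0,0]
    - [0,0,0,0]

```text
t: 4.15
tcp_pos: [0.4641, -0.0903, 0.0606]
tool_rot: [-3.141, -0.0, 1.637]
wrist_force: [-0.6, 1.3, -0.4]
gripper_width: 0.0001
grasp_force: 0.0
```

```bash
cat > m.py <<'E'
from h import *
u=np.array([-.066,.998])
print(get_obs()['tcp_pos'],get_obs()['t'])
for n in ('scene','side'):
    im,d,w=pts(n); np.savez('pics/%s_2.npz'%n,im=im,w=w); cv2.imwrite('pics/%s_2.png'%n,im[...,::-1])
    def st(k,m):
        q=w[m][:,:2]; s=q@u; l=q@np.array([.998,.066]); print(n,k,len(s),'along',np.percentile(s,[1,99]).round(4),'lat',np.percentile(l,[1,99]).round(4))
    X=w[...,0];Y=w[...,1];Z=w[...,2]
    h=cv2.cvtColor(im,cv2.COLOR_RGB2HSV)
    g=(h[...,0]>45)&(h[...,0]<80)&(h[...,1]>120)
    st('block',(X>.398)&(X<.418)&(Y>.005)&(Y<.05)&(Z>.033)&(Z<.042))
    st('green',g&(X>.39)&(X<.53)&(Y>-.2)&(Y<.15)&(Z>.025)&(Z<.06))
    st('platetop',(X>.42)&(X<.51)&(Y>-.14)&(Y<.1)&(Z>.077)&(Z<.084)&(h[...,1]<60))
    st('eplate',(X>.62)&(X<.70)&(Y>-.08)&(Y<.1)&(Z>.077)&(Z<.084))
E
python3 m.py
```

```text
[ 0.4640905  -0.09030932  0.06055806] 4.15
scene block 12 along [-0.0059  0.0056] lat [0.4029 0.4088]
scene green 857 along [-0.0753  0.0353] lat [0.4261 0.4986]
scene platetop 145 along [-0.1274 -0.0976] lat [0.4346 0.483 ]
scene eplate 147 along [-0.0822 -0.0711] lat [0.6323 0.681 ]
side block 19 along [-0.0088  0.0034] lat [0.4016 0.4053]
side green 9 along [-0.06   -0.0482] lat [0.4629 0.4651]
side platetop 111 along [-0.1334 -0.11  ] lat [0.434  0.4724]
side eplate 140 along [-0.0847 -0.0741] lat [0.6286 0.6787]
```

Request:
step_arm:
  increments:
    - [0.003,0,0,0]
    - [0.003,0,0,0]
    - [0.003,0,0,0]
    - [0.003,0,0,0]
    - [0.002,0,0,0]
    - [0.002,0,0,0]
    - [0.002,0,0,0]
    - [0.002,0,0,0]
    - [0,0,0,0]
    - [0,0,0,0]

```text
t: 5.08
tcp_pos: [0.4631, -0.0728, 0.0607]
tool_rot: [-3.141, 0.002, 1.635]
wrist_force: [-1.4, -9.4, -1.5]
gripper_width: 0.0003
grasp_force: 4.6
```

```bash
python3 m.py; python3 - <<'E'
import cv2,numpy as np
a=cv2.imread('pics/scene_2.png')[150:270,270:470];b=cv2.imread('pics/side_2.png')[190:310,180:380]
cv2.imwrite('pics/c3.png',np.vstack([cv2.resize(x,None,fx=2.5,fy=2.5,interpolation=2) for x in(a,b)]))
E
```

```text
[ 0.46305817 -0.07279861  0.06068321] 5.0833
scene block 15 along [-0.0059  0.0055] lat [0.4042 0.413 ]
scene green 899 along [-0.0568  0.0524] lat [0.4262 0.4987]
scene platetop 141 along [-0.1121 -0.0802] lat [0.4361 0.484 ]
scene eplate 148 along [-0.0821 -0.0708] lat [0.6317 0.6815]
side block 15 along [-0.0093  0.003 ] lat [0.4016 0.404 ]
side green 20 along [-0.0359 -0.02  ] lat [0.4512 0.4659]
side platetop 117 along [-0.1156 -0.0911] lat [0.4321 0.4734]
side eplate 144 along [-0.0848 -0.0736] lat [0.6291 0.679 ]
```

View pics/c3.png

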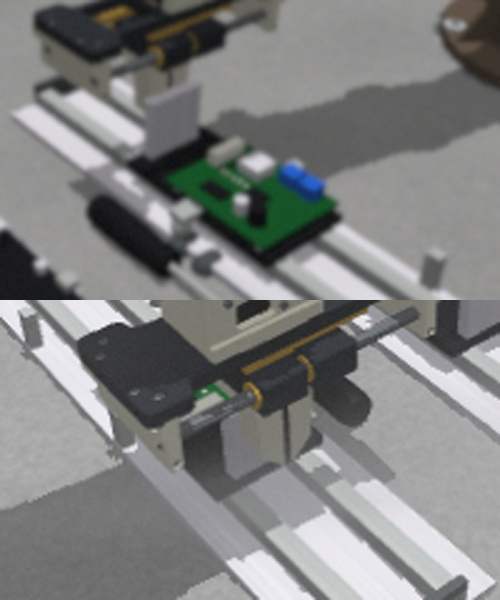

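Contact with the first detent rib (9 N). The views agree on about 18 mm remaining, and the empty carrier hasn't moved. I'll continue slowly.

Request:
step_arm:
  increments:
    - [0.0015,0,0,0]
    - [0.0015,0,0,0]
    - [0.0015,0,0,0]
    - [0.0015,0,0,0]
    - [0.0015,0,0,0]
    - [0.0015,0,0,0]
    - [0,0,0,0]
    - [0,0,0,0]

```text
t: 5.85
tcp_pos: [0.4629, -0.0614, 0.0608]
tool_rot: [3.141, -0.0, 1.637]
wrist_force: [0.1, 0.3, 0.0]
gripper_width: 0.0006
grasp_force: 0.0
```

```bash
python3 m.py
```

```text
[ 0.4629463  -0.06142233  0.0607846 ] 5.85
scene block 36 along [-0.0101  0.0062] lat [0.4035 0.419 ]
scene green 916 along [-0.0452  0.0637] lat [0.4267 0.4985]
scene platetop 147 along [-0.0997 -0.0688] lat [0.4357 0.4833]
scene eplate 148 along [-0.0819 -0.0708] lat [0.6323 0.681 ]
side block 17 along [-0.01   0.003] lat [0.4014 0.4042]
side green 28 along [-0.0226 -0.0059] lat [0.4505 0.4667]
side platetop 117 along [-0.104  -0.0798] lat [0.4322 0.4738]
side eplate 143 along [-0.0847 -0.0741] lat [0.6283 0.6796]
```

Request:
step_arm:
  increments:
    - [0.001,0,0,0]
    - [0.001,0,0,0]
    - [0.001,0,0,0]
    - [0.001,0,0,0]
    - [0.001,0,0,0]
    - [0,0,0,0]
    - [0,0,0,0]

```text
t: 6.53
tcp_pos: [0.4623, -0.0566, 0.0607]
tool_rot: [-3.141, -0.0, 1.637]
wrist_force: [-0.4, 0.6, 0.1]
gripper_width: 0.0003
grasp_force: 0.0
```

Back off, lift and check.

Request:
step_arm:
  increments:
    - [-0.005,0,0,0]
    - [-0.01,0,0,0]
    - [-0.01,0,0,0]
    - [0,0,0.0,0]
    - [0,0,-0.02,0]
    - [0,0,-0.03,0]
    - [0,0,-0.03,0]
    - [0,0,-0.03,0]
    - [-0.03,0,-0.03,0]
    - [-0.03,0,-0.03,0]
    - [-0.03,0,0,0]
    - [0,0,0,0]

```text
t: 7.53
tcp_pos: [0.4703, -0.1775, 0.2318]
tool_rot: [3.137, 0.004, 1.629]
wrist_force: [0.2, 0.4, -0.1]
gripper_width: 0.0003
grasp_force: 0.0
```

```bash
python3 m.py; python3 - <<'E'
import cv2,numpy as np
a=cv2.imread('pics/scene_2.png')[150:270,270:470];b=cv2.imread('pics/side_2.png')[190:310,180:380]
cv2.imwrite('pics/c4.png',np.vstack([cv2.resize(x,None,fx=2.5,fy=2.5,interpolation=2) for x in(a,b)]))
E
```

```text
[ 0.47034314 -0.17750279  0.23181392] 7.5333
scene block 38 along [-0.0074  0.0107] lat [0.4041 0.4174]
scene green 938 along [-0.0399  0.0688] lat [0.4261 0.4984]
scene platetop 96 along [-0.0749 -0.0631] lat [0.4359 0.484 ]
scene eplate 148 along [-0.0823 -0.0707] lat [0.6317 0.6814]
side block 109 along [-0.0142  0.0212] lat [0.4019 0.4191]
side green 686 along [-0.0319  0.0641] lat [0.4184 0.4956]
side platetop 212 along [-0.0776 -0.0668] lat [0.4315 0.4808]
side eplate 147 along [-0.0849 -0.0739] lat [0.6284 0.6782]
```

View pics/c4.png

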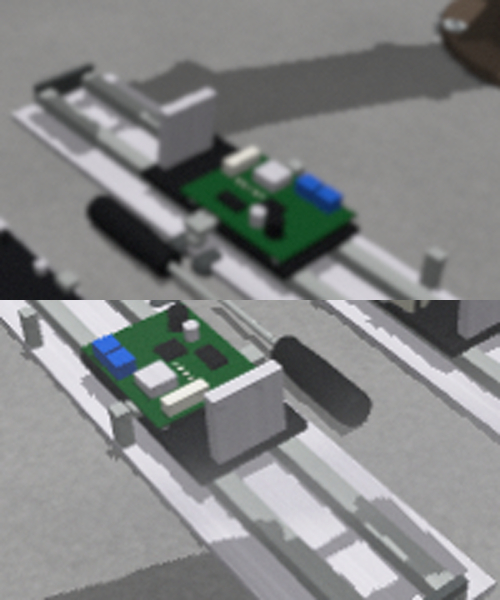

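The crop shows the carrier with its pointer at the first block, at about (120,425) in the side half. The offset along the rail is about 1 mm, the empty carrier hasn't moved and the arm is clear.

```bash
python3 -c "
from station import *
print(get_obs()['t'],sign_off())"
```

```text
the job is handed in; nothing more can be done
7.6333 None
```

The board carrier is at the first station, about 1 mm from the marker block by camera measurement and past the first detent rib; the empty carrier was not moved, and the job was handed in at 7.6 s.

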